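# Key the wick cap onto the candle mould

### The arm

A 6-joint arm with a two-finger parallel gripper is mounted at the origin on the work surface. World frame = base frame: x ahead of the robot, y to its left, z up, the work surface at z = 0. Lengths are in mm, angles in rad, forces in N, time in s.
With the tool pointing down it reaches from about 350 to 875 mm from the base axis. Payload 4.2 kg.
Tool frame: the origin (TCP) lies midway between the tips of the shut fingers; the grasp point (between the pads) lies 19 mm behind it; z points along the fingers, y is the line along which they close (so a half turn about z gives the same grasp; the last joint's range is limited). The gripper opens to 85 mm and grips with 20 to 120 N. Pads are 22 mm wide; open, the fingers measure 114 mm over their backs; the gripper's body (76 mm by 85 mm) begins 54 mm behind the grasp point. The pads swing forward as they close: fully open they stand 13 mm farther back than shut.
Start: joints at [-0.995, 0.385, 0.008, 0, -1.194, -0.259], TCP at [194.72, -593.872, 231.312] pointing down, gripper open.
Joint ranges: [-3.14, 3.14], [-1.21, 2.06], [-1.07, 1.41], [-3.16, 2.05], [-2.99, -0.16], [-3.1, 3.1]. Speed limits (rad/s): [2.79, 2.79, 3.14, 3.14, 3.14, 3.14].

### API

Orientations are given as a unit quaternion [x, y, z, w].
In Python, from bench import arm gives the robot as it stands. The module is installed in compiled form; this text tells all that it offers.
- The arm moves only by the shell command python3 -m handwheel 'ROWS' [OPENING]. ROWS is JSON, a list of rows, each an object of numbers: "x", "y", "z": the shift along the world's x, y, z each as a share of 20 cm, from -1 to 1; "ax", "ay", "az": the turn, a rotation vector about the world's x, y, z each as a share of 90 degrees, from -1 to 1. In form: [{"x": .., "y": .., "z": .., "ax": .., "ay": .., "az": ..}, ...]. A call has exactly 8 rows; each row shifts and turns the commanded pose from where the row before left it; what a row does not reach is not made up. A row lasts 1/10 s, in which the tool goes at most 50 mm and 8.59 degrees, less where a joint would pass 70% of its speed; a pose out of reach is approached as far as the arm can. A call with a number of a shift or a turn outside -1 to 1 is refused whole. A call with a gripper value outside its range is refused whole. OPENING is the opening, from -1 (shut) to 1 (fully open), set as the call begins (- or left out, the last holds). The fingers move at their own pace and stop on an object; the grip force is fixed at half the most. Time passes only in rows, so rows that do not move let the fingers close, or fill a call up. It gives the time, the measured TCP pose, the force, the opening and the grip force at its end, in the units of the state.
- arm.read_state(): the state, without advancing time (a new reading comes with each control period).
- arm.get_image(name): name is "scene" or "top" or "wrist"; returns the picture (480x640x3 uint8, red, green, blue); there is no depth.
- arm.camera_params(name): a dict with "K" (3x3 intrinsics, pixels), "position" and "orientation" of the camera in the world. Camera axes: x right, y down, z forward; pixel columns grow to the right and rows downward; lengths in mm; the calibration is good to about 2 mm. A picture is of the moment at which its call begins: read the wrist's pose just before it. camera_params takes no time and is no camera call; for the wrist camera it gives the pose at the moment of the call.
- arm.job_done(): hands the job in; it is judged then, once.
The state is a dict: "clock": time; "joints": joint angles; "joint_vel": joint speeds; "joint_efforts": joint torques, N m; "position": TCP position; "ee_rot": TCP orientation; "contact_force": force on the tool from outside, world axes, zero at the start; "wrist_torque": the same for the moment, N m; "gripper_width": finger opening in mm; "grasp_force": force on a finger pad.
Only numpy, scipy, OpenCV 4.12 (cv2) and the standard library are available. Lean on these libraries where they do the work, as an engineer would, in place of code of your own. Each camera call takes 0.05 s, during which the arm holds its last target. There are 200 camera calls.

### The job

The blue wick cap on the candle mould stands proud because its notch is not over the brass locating pin on the mould's rim. With a fingertip, push the cap round (the wick bar gives something to push on) until the notch is over the pin, then press the cap down until it is fully home, and leave it. Do not take the bar between the fingers, lift the cap or force it, and leave the candle, small mould and jug standing where they are.

Things in the scene. Friction and masses are not known exactly. Their poses are not given: they have to be found in the camera images.
- mould: the work mould, fixed to the bench: white upright cylinder 116 mm in diameter, 85 mm tall, on a grey foot 132 mm wide and 8 mm high, two steel bands round it. Origin: centre of its underside, on the bench; z up; its x axis points from the mould's axis to the brass pin, which may face any way
- pin (a point): brass locating pin: round bar 7 mm thick lying radially on the mould's flat rim, 38 to 70 mm from the mould's axis, the last 8 mm a round head 12 mm thick; it shows beyond the cap's edge. This point: on its upper side, 43 mm from the axis, 91 mm above the bench
- cap: wick cap: blue ring, 96 mm outer and 56 mm inner diameter, 10 mm thick, one notch in its outer edge. Proud, its underside is 92 mm and its top 102 mm above the bench; home, 7 mm lower. Origin: on the cap's axis (= mould's axis) at the ring's underside; z up; x to the notch. It turns about this axis either way, any angle, against 0.1 N m of gasket drag, and stays where left
- cap_notch (a point): middle of the notch, 43 mm from the cap's axis along its x, at the ring's underside. The notch is 12 mm deep, 12 to 16 mm wide, open above and below, and clears the pin by about 3 mm each side; only over the pin can the cap go down. At the start it is 40 to 180 degrees from the pin, either way round
- wick_bar (a point): top centre of the aluminium wick bar that stands across the cap through its centre, along the cap's y (square to the notch's direction): 84 mm long, 10 mm wide, top 16 mm above the blue ring, with a round eyelet 18 mm wide in the middle, equally high. 118 mm above the bench when the cap is proud, 111 mm when home
- cap_press (a joint): how far the cap has been pressed down, m: 0 proud as at the start, 0.007 fully home, negative if lifted. The gasket holds it by friction: pressing takes about 6 N, there is no spring, it stays where left. With the notch off the pin it stops on the pin after 1 mm
- candle: bystander: loose amber pillar candle, 54 mm in diameter, 115 mm tall; origin at the centre of its underside, z up
- small_mould: bystander: loose small white silicone mould, hollow, 68 mm in diameter, 70 mm tall; origin at the centre of its underside, z up
- jug: bystander: loose open steel jug, 72 mm in diameter at the rim, 100 mm tall, handle at its +y; origin at the centre of its underside, z up
Not all that is in view belongs to the job. What is shaped like the mould but purple is not meant.

How it is judged (in metres and radians):
At the end, for the whole second after the job is handed in: The cap is down by more than 5.8 mm of its 7 mm travel, its notch over the pin within 4 mm, at rest; candle, small mould and jug upright and within 20 mm of where they stood (value of joint cap_press above 0.0058 m and horizontal distance between cap_notch and pin below 0.004 m and angular speed of cap below 0.1 rad/s and distance of each of candle, small_mould, jug from where it was at the start of the episode below 0.02 m and angle between each of candle, small_mould, jug's own z axis and vertical below 0.2 rad); the robot touches nothing.
It fails at once if the cap was lifted more than 3 mm (value of joint cap_press below -0.003 m).
It fails at once if the cap was forced: pushed with more than 45 N (contact force between the fingers and cap above 45 N).
It fails at once if the wick bar was taken between the fingers (contact force between the fingers and cap above 1 N and x of the grasp point in the frame of cap between -0.007 and 0.007 m and y of the grasp point in the frame of cap between -0.05 and 0.05 m and z of the grasp point in the frame of cap below 0.038 m).
It fails at once if a bystander was moved more than 20 mm or tipped (distance of any of candle, small_mould, jug from where it was at the start of the episode above 0.02 m or angle between any of candle, small_mould, jug's own z axis and vertical above 0.2 rad).
It also fails if it takes over 51 s, if anything falls off the work surface, if the arm or the gripper's body presses on something with over 40 N, if the wrist force passes 120 N, or if a joint passes its speed limit or range.

## Working session

There is one attempt and no reset: what is moved stays moved. The work goes in short steps, Python scripts to look and compute and a shell command to move; the robot and the scene stay as the last step left them, time stands still between calls to the robot, and variables do not carry over. Pictures are saved under pics/ and viewed, at most 10 in all, crops included, and the job is handed in when it is done.

```bash
mkdir -p pics; python3 - <<'E'
from bench import arm
import cv2
for n in("scene","top"):
    im=arm.get_image(n); cv2.imwrite(f"pics/{n}1.png",im[:,:,::-1]); p=arm.camera_params(n); print(n,p)
print(arm.read_state())
E
```

```text
scene {'K': array([[513.49703515,   0.        , 326.59433549],
       [  0.        , 513.49703515, 236.06329629],
       [  0.        ,   0.        ,   1.        ]]), 'position': array([1283.52451366,  619.82311433,  674.70525917]), 'orientation': array([ 0.3467189 ,  0.80421891, -0.44302767, -0.19168839])}
top {'K': array([[526.22439401,   0.        , 324.23918586],
       [  0.        , 526.22439401, 248.11259183],
       [  0.        ,   0.        ,   1.        ]]), 'position': array([ 563.63957981,   -2.40262829, 1215.55867905]), 'orientation': array([-0.70630634,  0.70743322, -0.01258048,  0.02261256])}
{'clock': 0.1, 'joints': array([-9.95400014e-01,  3.85480220e-01,  6.74527599e-03, -3.91279989e-04,
       -1.19399451e+00, -2.58620382e-01]), 'joint_vel': array([ 0.00011276, -0.00019786,  0.00129821,  0.00201435, -0.00010152,
       -0.00026019]), 'joint_efforts': array([-3.34991546e-04, -3.93320274e+01,  1.88929886e+01,  4.19795126e+00,
       -2.59934561e-03,  1.30553147e-05]), 'position': array([ 194.54411206, -593.40139679,  230.33038157]), 'ee_rot': array([-1.57655221e-01,  9.87493729e-01,  9.57386379e-04, -2.25222382e-04]), 'contact_force': array([-0.12358236,  0.30652488, -0.8114306 ]), 'wrist_torque': array([ 0.02314579,  0.00442251, -0.00550429]), 'grasp_force': 0.0, 'gripper_width': 85.52183894556148}
```

View pics/top1.png

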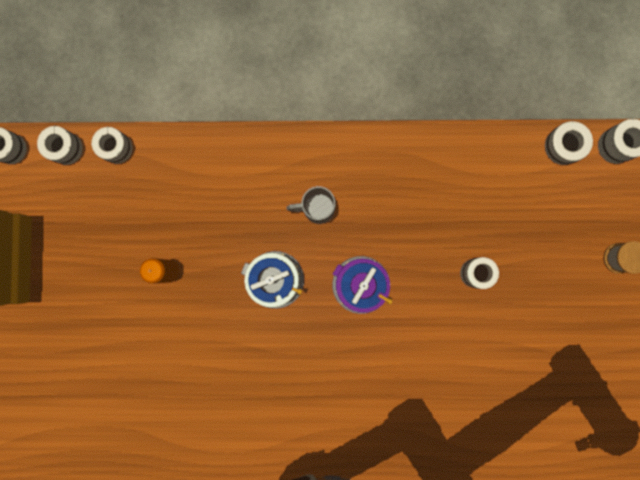

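View pics/scene1.png

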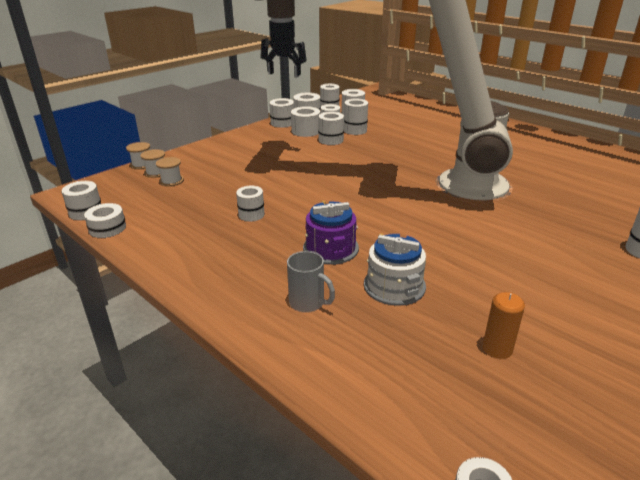

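The top view shows the white mould at about (272,280), its pin near (301,290), the purple decoy at (363,285), the jug at (318,205) and the candle at (153,270). Next I'll rectify an enlarged patch of the mould at cap-top height.

```bash
cat > h.py <<'E'
import numpy as np, cv2
from scipy.spatial.transform import Rotation as R
from bench import arm
def proj(p,P):
    c=R.from_quat(p["orientation"]).inv().apply(np.atleast_2d(P)-p["position"]); u=c@p["K"].T; return u[:,:2]/u[:,2:]
def unproj(p,uv,z):
    uv=np.atleast_2d(uv).astype(float); d=np.c_[uv,np.ones(len(uv))]@np.linalg.inv(p["K"]).T
    d=R.from_quat(p["orientation"]).apply(d); return p["position"]+d*((z-p["position"][2])/d[:,2])[:,None]
def rect(im,p,c,z,half=80,n=560):
    # world patch: up=+x, left=+y
    x,y=c; W=np.array([[x+half,y+half,z],[x+half,y-half,z],[x-half,y-half,z],[x-half,y+half,z]])
    H=cv2.getPerspectiveTransform(proj(p,W).astype(np.float32),np.float32([[0,0],[n,0],[n,n],[0,n]]))
    return cv2.warpPerspective(im,H,(n,n),flags=cv2.INTER_CUBIC)
def polar(im,p,c,z,rs,th):
    # colour along circle(s) about c
    t=np.radians(th); P=np.stack([np.stack([c[0]+r*np.cos(t),c[1]+r*np.sin(t),0*t+z],1) for r in rs])
    uv=proj(p,P.reshape(-1,3)).astype(np.float32).reshape(len(rs),len(th),2)
    return cv2.remap(im,uv[...,0],uv[...,1],cv2.INTER_LINEAR)
E
python3 - <<'E'
from h import *
p=arm.camera_params("top"); im=cv2.imread("pics/top1.png")
# blue ring centroid by ellipse fit
hsv=cv2.cvtColor(im,cv2.COLOR_BGR2HSV); m=cv2.inRange(hsv,(100,120,40),(122,255,255)); m[:,:235]=0;m[:,312:]=0;m[:240]=0;m[320:]=0
pts=cv2.findNonZero(m); (cx,cy),r=cv2.minEnclosingCircle(pts); print(cx,cy,r, len(pts))
c=unproj(p,[cx,cy],102)[0]; print("cap centre",c)
for n,uv,z in(("purple",(363,285),102),("jug",(320,205),100),("candle",(153,270),115),("small",(482,273),70)): print(n,unproj(p,uv,z)[0])
o=rect(im,p,c[:2],102,75,600); cv2.circle(o,(300,300),int(48*4),(0,255,0),1); cv2.imwrite("pics/rect1.png",o)
E
```

```text
270.43939208984375 279.8939514160156 21.663318634033203 718
cap centre [552.02948952 127.28576615 102.        ]
purple [541.06462078 -68.30549183 102.        ]
jug [711.26518944  22.31950054 100.        ]
candle [573.1711445  372.81184783 115.        ]
small [ 566.09834978 -327.77912072   70.        ]
```

View pics/rect1.png

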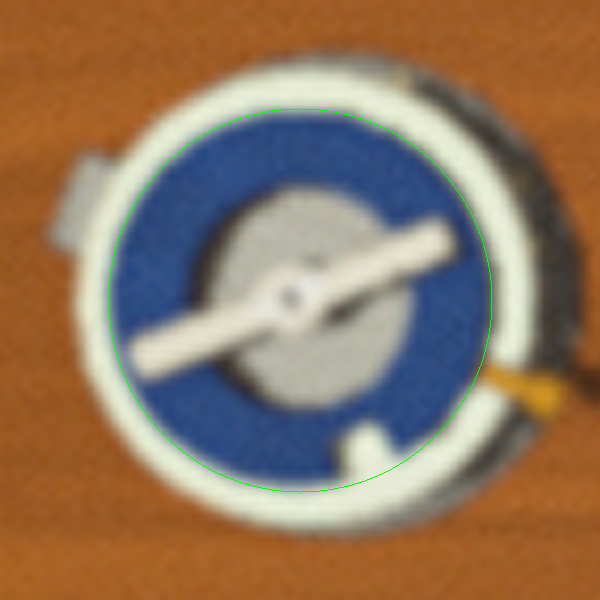

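The rectified patch is at 4 px/mm, with image up = +x and left = +y. The cap circle fits well. The pin head is at (545,395), which is −111° in world, and the notch is at (365,455), −157°. The bar runs from (150,362) to (440,238), along −67°/113°, which agrees with the notch. The cap therefore needs about +46° (ccw). I'll shut the fingers, go over the cap and refine from near.

```bash
python3 -m handwheel '[{"x":0.0745,"y":0.15},{"x":0.0745,"y":0.15},{"x":0.0745,"y":0.15},{"x":0.0745,"y":0.15},{"x":0.0745,"y":0.15},{"x":0.0745,"y":0.15},{"x":0.0745,"y":0.15},{"x":0.0745,"y":0.15}]' -1
python3 -m handwheel '[{"x":0.0745,"y":0.15},{"x":0.0745,"y":0.15},{"x":0.0745,"y":0.15},{"x":0.0745,"y":0.15},{"x":0.0745,"y":0.15},{"x":0.0745,"y":0.15},{"x":0.0745,"y":0.15},{"x":0.0745,"y":0.15}]'
python3 -m handwheel '[{"x":0.0745,"y":0.15},{"x":0.0745,"y":0.15},{"x":0.0745,"y":0.15},{"x":0.0745,"y":0.15},{"x":0.04,"y":0.08},{"x":0,"y":0},{"x":0,"y":0},{"x":0,"y":0}]'
python3 - <<'E'
from h import *
p=arm.camera_params("wrist"); im=arm.get_image("wrist"); print(p); s=arm.read_state(); print(s["position"],s["ee_rot"],s["joints"],s["gripper_width"],s["clock"],s["contact_force"])
cv2.imwrite("pics/w1.png",im[:,:,::-1])
E
```

```text
{'K': array([[364.51875022,   0.        , 319.36502577],
       [  0.        , 364.51875022, 241.98895454],
       [  0.        ,   0.        ,   1.        ]]), 'position': array([ 123.40033216, -617.87104427,  372.10442904]), 'orientation': array([0.58105801, 0.79985435, 0.12215935, 0.08764532])}
[ 194.56855777 -593.47891774  230.4795003 ] [-1.57664655e-01  9.87492362e-01  8.10104602e-04 -1.87156961e-04] [-9.95411375e-01  3.85367383e-01  6.93193149e-03 -3.37771105e-04
 -1.19399385e+00 -2.58609742e-01] 85.61288241253246 0.15 [ 0.2544889   0.11212132 -0.51566349]invalid input at $[0]: expected keys x, y, z, ax, ay, az
invalid input at $[0]: expected keys x, y, z, ax, ay, az
invalid input at $[0]: expected keys x, y, z, ax, ay, az
```

View pics/w1.png

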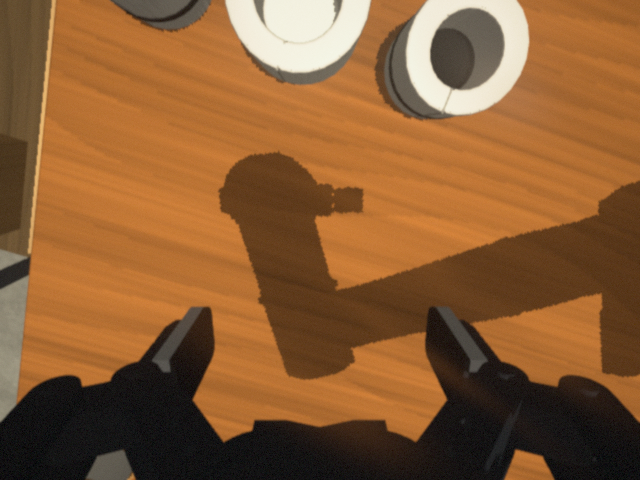

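The call was refused because every row needs all six keys, so the arm has not moved. The wrist view shows that the camera sits on the tool's +x side with the fingers at the bottom of the image. I'll retype the rows in full.

```bash
python3 -m handwheel '[{"x":0.0877,"y":0.166,"z":0,"ax":0,"ay":0,"az":0},{"x":0.0877,"y":0.166,"z":0,"ax":0,"ay":0,"az":0},{"x":0.0877,"y":0.166,"z":0,"ax":0,"ay":0,"az":0},{"x":0.0877,"y":0.166,"z":0,"ax":0,"ay":0,"az":0},{"x":0.0877,"y":0.166,"z":0,"ax":0,"ay":0,"az":0},{"x":0.0877,"y":0.166,"z":0,"ax":0,"ay":0,"az":0},{"x":0.0877,"y":0.166,"z":0,"ax":0,"ay":0,"az":0},{"x":0.0877,"y":0.166,"z":0,"ax":0,"ay":0,"az":0}]' -1
```

```text
clock: 0.95
position: [335.4, -326.8, 231.2]
ee_rot: [-0.158, 0.987, 0.0, 0.0]
contact_force: [1.3, 0.2, 0.5]
gripper_width: -0.0
grasp_force: 0.0
```

```bash
python3 -m handwheel '[{"x":0.0877,"y":0.166,"z":0,"ax":0,"ay":0,"az":0},{"x":0.0877,"y":0.166,"z":0,"ax":0,"ay":0,"az":0},{"x":0.0877,"y":0.166,"z":0,"ax":0,"ay":0,"az":0},{"x":0.0877,"y":0.166,"z":0,"ax":0,"ay":0,"az":0},{"x":0.0877,"y":0.166,"z":0,"ax":0,"ay":0,"az":0},{"x":0.0877,"y":0.166,"z":0,"ax":0,"ay":0,"az":0},{"x":0.0877,"y":0.166,"z":0,"ax":0,"ay":0,"az":0},{"x":0.0877,"y":0.166,"z":0,"ax":0,"ay":0,"az":0}]'
python3 -m handwheel '[{"x":0.0877,"y":0.166,"z":0,"ax":0,"ay":0,"az":0},{"x":0.0877,"y":0.166,"z":0,"ax":0,"ay":0,"az":0},{"x":0.0877,"y":0.166,"z":0,"ax":0,"ay":0,"az":0},{"x":0.0877,"y":0.166,"z":0,"ax":0,"ay":0,"az":0},{"x":0.0877,"y":0.166,"z":0,"ax":0,"ay":0,"az":0},{"x":0.0877,"y":0.166,"z":0,"ax":0,"ay":0,"az":0},{"x":0,"y":0,"z":0,"ax":0,"ay":0,"az":0},{"x":0,"y":0,"z":0,"ax":0,"ay":0,"az":0}]'
cat > look.py <<'E'
import sys
from h import *
p=arm.camera_params("wrist"); im=arm.get_image("wrist")[:,:,::-1].copy(); s=arm.read_state(); print(s["position"],s["joints"],s["clock"],s["contact_force"])
c0=np.array([552,127.3]); cv2.imwrite(f"pics/{sys.argv[1]}_raw.png",im)
z=float(sys.argv[2])
hsv=cv2.cvtColor(im,cv2.COLOR_BGR2HSV); m=cv2.inRange(hsv,(100,120,40),(125,255,255))
n,l,st,ce=cv2.connectedComponentsWithStats(m); 
o=rect(im,p,c0,z,75,600); cv2.circle(o,(300,300),192,(0,255,0),1); cv2.imwrite(f"pics/{sys.argv[1]}.png",o)
E
python3 look.py w2 102
```

```text
clock: 1.75
position: [475.6, -61.2, 231.3]
ee_rot: [-0.158, 0.987, 0.0, -0.0]
contact_force: [0.7, 0.0, 0.3]
gripper_width: -0.2
grasp_force: 0.0
clock: 2.55
position: [580.3, 137.0, 230.3]
ee_rot: [-0.158, 0.987, -0.0, -0.001]
contact_force: [-0.0, -0.4, 0.1]
gripper_width: 0.2
grasp_force: 0.0
[580.08392527 136.29849762 230.70860513] [ 5.02176590e-01  3.36483302e-01 -6.64173943e-02 -2.05225179e-04
 -1.16942480e+00 -1.75591903e+00] 2.6 [0.33384093 0.20494032 0.52645069]
```

View pics/w2.png

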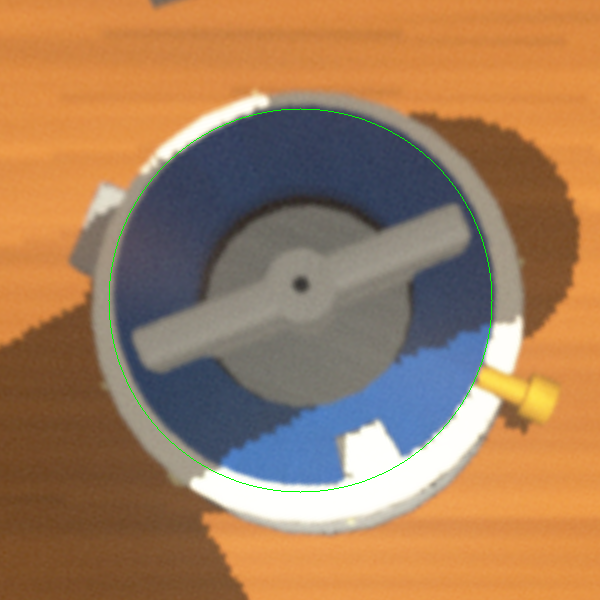

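The near view agrees with the top view: cap centre about (552,127.5), pin at about −112°, notch and bar give about −157°. That is a turn of about +45°. The tool's y axis already lies almost along the bar, so I'll set the shut finger down on the notch side of the bar, 28 mm out and about 10 mm clear, with its tip at z≈108.

```bash
python3 -m handwheel '[{"x":-0.051,"y":-0.056,"z":-0.12,"ax":0,"ay":0,"az":0.014},{"x":-0.051,"y":-0.056,"z":-0.12,"ax":0,"ay":0,"az":0.014},{"x":-0.051,"y":-0.056,"z":-0.12,"ax":0,"ay":0,"az":0.014},{"x":-0.051,"y":-0.056,"z":-0.12,"ax":0,"ay":0,"az":0.014},{"x":0,"y":0,"z":-0.05,"ax":0,"ay":0,"az":0},{"x":0,"y":0,"z":-0.05,"ax":0,"ay":0,"az":0},{"x":0,"y":0,"z":-0.03,"ax":0,"ay":0,"az":0},{"x":0,"y":0,"z":0,"ax":0,"ay":0,"az":0}]'
```

```text
clock: 3.4
position: [540.2, 91.9, 109.1]
ee_rot: [-0.201, 0.98, -0.0, -0.0]
contact_force: [0.7, 0.1, 0.4]
gripper_width: 0.1
grasp_force: 0.0
```

```bash
python3 -m handwheel '[{"x":0.0225,"y":0.01,"z":0,"ax":0,"ay":0,"az":0},{"x":0.0225,"y":0.01,"z":0,"ax":0,"ay":0,"az":0},{"x":0.014,"y":-0.001,"z":0,"ax":0,"ay":0,"az":0.0556},{"x":0.014,"y":0,"z":0,"ax":0,"ay":0,"az":0.0556},{"x":0.014,"y":0.0015,"z":0,"ax":0,"ay":0,"az":0.0556},{"x":0.0138,"y":0.0026,"z":0,"ax":0,"ay":0,"az":0.0556},{"x":0.0135,"y":0.0039,"z":0,"ax":0,"ay":0,"az":0.0556},{"x":0,"y":0,"z":0,"ax":0,"ay":0,"az":0}]'; python3 look.py w3 102
```

```text
clock: 4.2
position: [562.5, 96.9, 109.7]
ee_rot: [-0.408, 0.913, -0.0, -0.001]
contact_force: [-2.8, -2.1, 2.2]
gripper_width: 0.1
grasp_force: 1.5
[562.48911067  96.92907195 109.63512375] [ 4.54482411e-01  4.10220692e-01 -2.88503455e-01  1.82224634e-04
 -8.73156519e-01 -1.18567864e+00] 4.25 [-3.04663321 -1.37630019  2.24910669]
```

View pics/w3_raw.png

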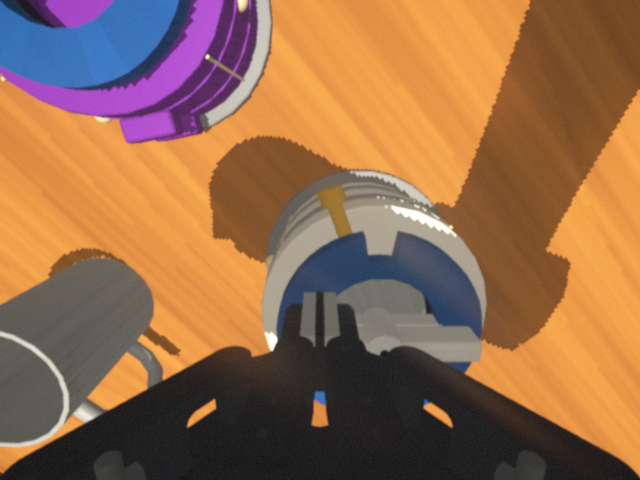

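The finger is holding the bar flush (image ~(380,335)). The notch at (381,243) is closing on the pin, (335,195)–(347,232). I'll check the angles numerically.

```bash
cat > ang.py <<'E'
from h import *
C=np.array([552.2,127.6])
def show(p,pts,z,name):
    w=unproj(p,pts,z)[:,:2]-C; print(name,np.round(np.degrees(np.arctan2(w[:,1],w[:,0])),1),np.round(np.hypot(*w.T),1))
E
python3 - <<'E'
from ang import *
p=arm.camera_params("wrist")
show(p,[(371,252),(392,252),(367,234),(398,232)],102,"notch top")
show(p,[(334,190),(341,213),(348,232)],94.5,"pin")
E
```

```text
notch top [-122.2 -134.9 -121.5 -136.7] [41.2 40.7 49.6 49.8]
pin [-112.8 -112.5 -112.8] [70.2 59.6 50.3]
```

```bash
python3 -m handwheel '[{"x":0.0132,"y":0.005,"z":0,"ax":0,"ay":0,"az":0.0556},{"x":0.0127,"y":0.0061,"z":0,"ax":0,"ay":0,"az":0.0556},{"x":0.0072,"y":0.0043,"z":0,"ax":0,"ay":0,"az":0.0333},{"x":0,"y":0,"z":0,"ax":0,"ay":0,"az":0},{"x":0,"y":0,"z":0,"ax":0,"ay":0,"az":0},{"x":0,"y":0,"z":0,"ax":0,"ay":0,"az":0},{"x":0,"y":0,"z":0,"ax":0,"ay":0,"az":0},{"x":0,"y":0,"z":0,"ax":0,"ay":0,"az":0}]'; python3 look.py w4 102; python3 -c "
import cv2;im=cv2.imread('pics/w4_raw.png');cv2.imwrite('pics/w4c.png',cv2.resize(im[150:300,250:450],None,fx=4,fy=4,interpolation=cv2.INTER_CUBIC))"
```

```text
clock: 5.05
position: [569.2, 100.1, 109.4]
ee_rot: [-0.509, 0.861, -0.0, -0.0]
contact_force: [-2.5, -3.7, 2.2]
gripper_width: 0.1
grasp_force: 1.9
[569.25001727 100.08608798 109.44057143] [ 4.54244677e-01  4.20625899e-01 -2.71373004e-01  1.78897295e-04
 -8.78861553e-01 -9.57032637e-01] 5.1 [-2.54352151 -3.25748243  3.50813349]
```

View pics/w4c.png

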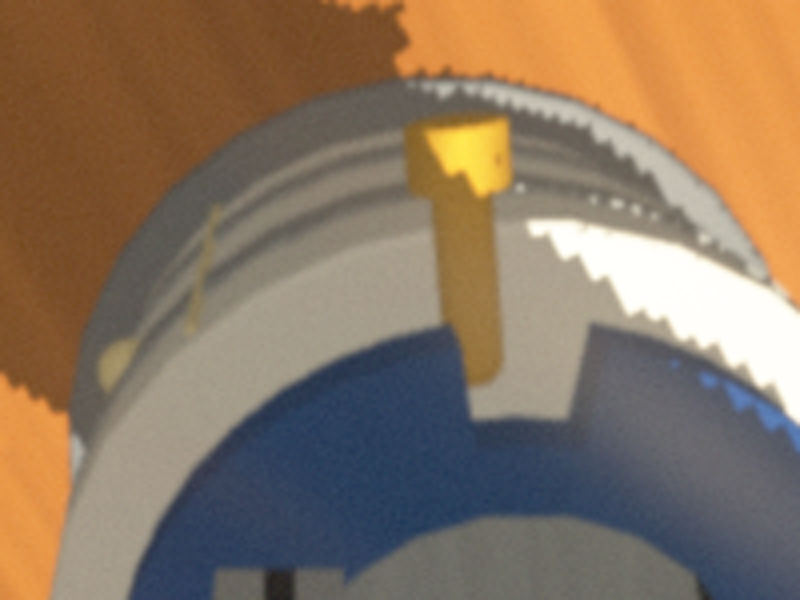

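The crop is offset by (250,150) at ×4. It shows the notch's corners at (452,325), (590,325), (472,420), (570,420) and the pin's axis from (464,200) to (483,370), just inside one side of the notch.

```bash
python3 - <<'E'
from ang import *
p=arm.camera_params("wrist"); f=lambda L:np.array(L)/4+[250,150]
show(p,f([(452,325),(590,325),(472,420),(570,420)]),102,"notch top")
for z in (92,94,95): show(p,f([(464,200),(475,290),(483,370)]),z,"pin")
E
```

```text
notch top [-106.7 -123.2 -107.  -122.2] [51.3 50.3 40.3 39.5]
pin [-110.8 -110.9 -110.9] [62.3 52.  42.4]
pin [-110.6 -110.7 -110.6] [62.7 52.5 43.1]
pin [-110.5 -110.6 -110.5] [62.9 52.8 43.4]
```

The notch is at −114.8° and the pin at −111.1°, so about 3.7° more.

```bash
python3 -m handwheel '[{"x":0.0044,"y":0.0028,"z":0,"ax":0,"ay":0,"az":0.0205},{"x":0.0043,"y":0.0028,"z":0,"ax":0,"ay":0,"az":0.0205},{"x":0,"y":0,"z":0,"ax":0,"ay":0,"az":0},{"x":0,"y":0,"z":0,"ax":0,"ay":0,"az":0},{"x":0,"y":0,"z":0,"ax":0,"ay":0,"az":0},{"x":0,"y":0,"z":0,"ax":0,"ay":0,"az":0},{"x":0,"y":0,"z":0,"ax":0,"ay":0,"az":0},{"x":0,"y":0,"z":0,"ax":0,"ay":0,"az":0}]'; python3 look.py w5 102; python3 -c "
import cv2;im=cv2.imread('pics/w5_raw.png');cv2.imwrite('pics/w5c.png',cv2.resize(im[150:300,250:450],None,fx=4,fy=4,interpolation=cv2.INTER_CUBIC))"
```

```text
clock: 5.9
position: [571.1, 101.3, 109.3]
ee_rot: [-0.537, 0.844, -0.0, 0.0]
contact_force: [-1.6, -3.9, 2.9]
gripper_width: -0.4
grasp_force: 1.9
[571.04860097 101.31479715 109.35594938] [ 4.54756578e-01  4.23595747e-01 -2.66500143e-01  5.00912404e-05
 -8.80614271e-01 -8.92800375e-01] 5.95 [-2.44976878 -3.45410759  2.79710287]
```

View pics/w5c.png

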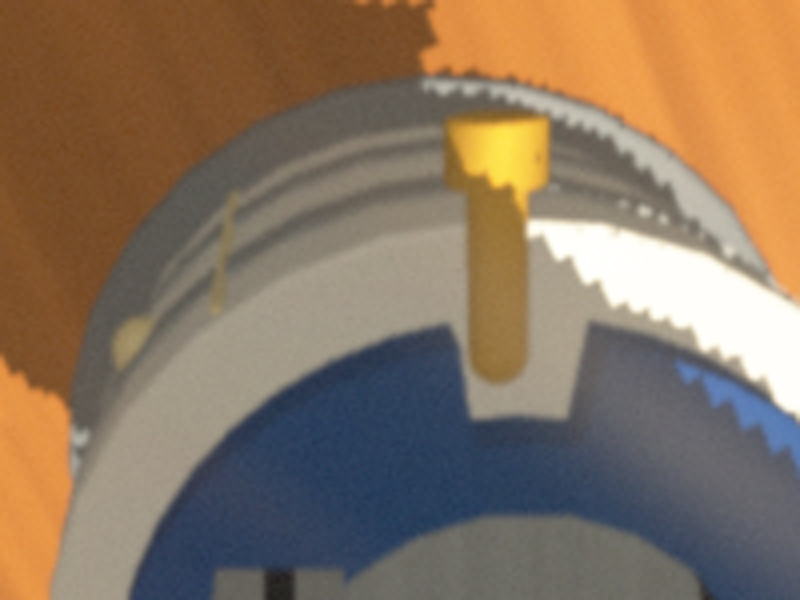

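The pin's axis is now at u≈497 and the notch's centre at u≈521 (both in crop px); part of that gap is parallax.

```bash
python3 - <<'E'
from ang import *
p=arm.camera_params("wrist"); f=lambda L:np.array(L)/4+[250,150]
show(p,f([(452,325),(590,325),(470,420),(570,420)]),102,"notch top")
for z in (87.5,90): show(p,f([(497,210),(497,290),(498,365)]),z,"pin")
E
```

```text
notch top [-102.9 -119.4 -102.9 -118.4] [51.3 50.3 40.4 39.6]
pin [-110.9 -110.6 -110.3] [59.9 50.5 41.4]
pin [-110.6 -110.2 -109.8] [60.4 51.1 42.2]
```

Notch −110.9°, pin −110.5°: aligned. I'll back off, rise, and centre over the eyelet to press.

```bash
python3 -m handwheel '[{"x":-0.007,"y":-0.0185,"z":0,"ax":0,"ay":0,"az":0},{"x":0,"y":0,"z":0.045,"ax":0,"ay":0,"az":0},{"x":0,"y":0,"z":0.045,"ax":0,"ay":0,"az":0},{"x":0,"y":0,"z":0,"ax":0,"ay":0,"az":0},{"x":-0.03,"y":0.05,"z":0,"ax":0,"ay":0,"az":0},{"x":-0.03,"y":0.05,"z":0,"ax":0,"ay":0,"az":0},{"x":-0.028,"y":0.05,"z":0,"ax":0,"ay":0,"az":0},{"x":0,"y":0,"z":0,"ax":0,"ay":0,"az":0}]'
python3 -m handwheel '[{"x":0,"y":0,"z":-0.01,"ax":0,"ay":0,"az":0},{"x":0,"y":0,"z":-0.01,"ax":0,"ay":0,"az":0},{"x":0,"y":0,"z":-0.01,"ax":0,"ay":0,"az":0},{"x":0,"y":0,"z":-0.01,"ax":0,"ay":0,"az":0},{"x":0,"y":0,"z":-0.005,"ax":0,"ay":0,"az":0},{"x":0,"y":0,"z":-0.005,"ax":0,"ay":0,"az":0},{"x":0,"y":0,"z":0,"ax":0,"ay":0,"az":0},{"x":0,"y":0,"z":0,"ax":0,"ay":0,"az":0}]'
```

```text
clock: 6.75
position: [551.1, 129.1, 127.2]
ee_rot: [-0.538, 0.843, 0.0, -0.0]
contact_force: [1.0, 0.1, -0.8]
gripper_width: -0.1
grasp_force: 0.0
clock: 7.55
position: [552.0, 127.3, 117.9]
ee_rot: [-0.537, 0.844, -0.0, -0.0]
contact_force: [-2.5, -1.3, 4.9]
gripper_width: 0.2
grasp_force: 2.5
```

Contact came at z≈118, as expected for a proud cap. I'll press in 0.8 mm steps.

```bash
python3 -m handwheel '[{"x":0,"y":0,"z":-0.004,"ax":0,"ay":0,"az":0},{"x":0,"y":0,"z":-0.004,"ax":0,"ay":0,"az":0},{"x":0,"y":0,"z":-0.004,"ax":0,"ay":0,"az":0},{"x":0,"y":0,"z":-0.004,"ax":0,"ay":0,"az":0},{"x":0,"y":0,"z":0,"ax":0,"ay":0,"az":0},{"x":0,"y":0,"z":0,"ax":0,"ay":0,"az":0},{"x":0,"y":0,"z":0,"ax":0,"ay":0,"az":0},{"x":0,"y":0,"z":0,"ax":0,"ay":0,"az":0}]'
```

```text
clock: 8.35
position: [552.0, 127.3, 114.7]
ee_rot: [-0.537, 0.844, -0.0, -0.0]
contact_force: [-2.7, -1.0, 5.5]
gripper_width: 0.0
grasp_force: 2.8
```

The cap has gone past the 1 mm stop (z 114.7 at 5.5 N), so the notch is over the pin. I'll press on.

```bash
python3 -m handwheel '[{"x":0,"y":0,"z":-0.004,"ax":0,"ay":0,"az":0},{"x":0,"y":0,"z":-0.004,"ax":0,"ay":0,"az":0},{"x":0,"y":0,"z":-0.004,"ax":0,"ay":0,"az":0},{"x":0,"y":0,"z":-0.003,"ax":0,"ay":0,"az":0},{"x":0,"y":0,"z":-0.002,"ax":0,"ay":0,"az":0},{"x":0,"y":0,"z":0,"ax":0,"ay":0,"az":0},{"x":0,"y":0,"z":0,"ax":0,"ay":0,"az":0},{"x":0,"y":0,"z":0,"ax":0,"ay":0,"az":0}]'
```

```text
clock: 9.15
position: [552.0, 127.3, 111.4]
ee_rot: [-0.537, 0.844, -0.0, -0.0]
contact_force: [-1.7, -1.3, 5.6]
gripper_width: 0.1
grasp_force: 2.9
```

```bash
python3 -m handwheel '[{"x":0,"y":0,"z":-0.002,"ax":0,"ay":0,"az":0},{"x":0,"y":0,"z":-0.002,"ax":0,"ay":0,"az":0},{"x":0,"y":0,"z":0,"ax":0,"ay":0,"az":0},{"x":0,"y":0,"z":0,"ax":0,"ay":0,"az":0},{"x":0,"y":0,"z":0,"ax":0,"ay":0,"az":0},{"x":0,"y":0,"z":0,"ax":0,"ay":0,"az":0},{"x":0,"y":0,"z":0,"ax":0,"ay":0,"az":0},{"x":0,"y":0,"z":0,"ax":0,"ay":0,"az":0}]'
```

```text
clock: 9.95
position: [552.1, 127.4, 111.0]
ee_rot: [-0.537, 0.844, -0.0, 0.0]
contact_force: [-3.8, -1.3, 8.4]
gripper_width: 0.0
grasp_force: 4.0
```

```bash
python3 -m handwheel '[{"x":0,"y":0,"z":-0.002,"ax":0,"ay":0,"az":0},{"x":0,"y":0,"z":-0.002,"ax":0,"ay":0,"az":0},{"x":0,"y":0,"z":0,"ax":0,"ay":0,"az":0},{"x":0,"y":0,"z":0,"ax":0,"ay":0,"az":0},{"x":0,"y":0,"z":0,"ax":0,"ay":0,"az":0},{"x":0,"y":0,"z":0,"ax":0,"ay":0,"az":0},{"x":0,"y":0,"z":0,"ax":0,"ay":0,"az":0},{"x":0,"y":0,"z":0,"ax":0,"ay":0,"az":0}]'
```

```text
clock: 10.75
position: [552.1, 127.3, 111.0]
ee_rot: [-0.537, 0.844, -0.0, 0.0]
contact_force: [-4.6, -1.7, 11.7]
gripper_width: 0.1
grasp_force: 5.7
```

The cap has bottomed at z=111.0 mm: the force rises without movement. I'll retreat straight up and look.

```bash
python3 -m handwheel '[{"x":0,"y":0,"z":0.02,"ax":0,"ay":0,"az":0},{"x":0,"y":0,"z":0.1,"ax":0,"ay":0,"az":0},{"x":0,"y":0,"z":0.1,"ax":0,"ay":0,"az":0},{"x":0,"y":0,"z":0.1,"ax":0,"ay":0,"az":0},{"x":0,"y":0,"z":0.1,"ax":0,"ay":0,"az":0},{"x":0,"y":0,"z":0.1,"ax":0,"ay":0,"az":0},{"x":0,"y":0,"z":0,"ax":0,"ay":0,"az":0},{"x":0,"y":0,"z":0,"ax":0,"ay":0,"az":0}]'; python3 look.py w6 95
```

```text
clock: 11.55
position: [551.9, 127.8, 212.6]
ee_rot: [-0.536, 0.844, 0.0, 0.0]
contact_force: [-0.3, -1.0, -0.4]
gripper_width: -0.2
grasp_force: 0.0
[551.46290633 127.5728865  211.92795254] [ 5.13135282e-01  3.00492778e-01 -1.67945478e-01 -8.40343894e-04
 -1.10383379e+00 -9.51116849e-01] 11.6 [-0.12303719 -0.02285875 -0.85986602]
```

View pics/w6_raw.png

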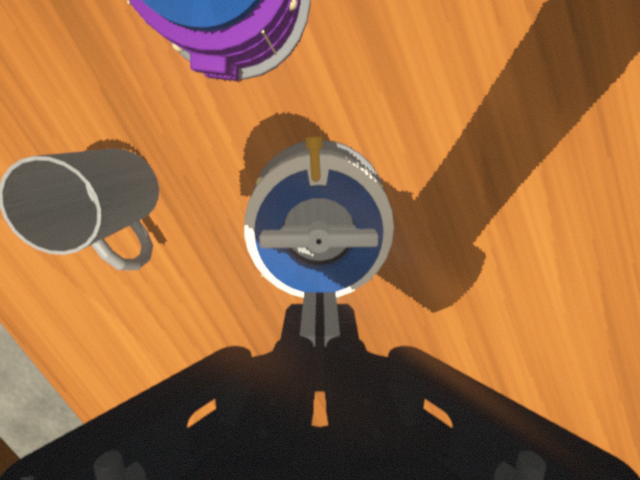

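The pin lies centred in the notch at about (316,175), the cap is down, and the jug is standing. I'm handing in.

```bash
python3 -c "
from bench import arm
print(arm.job_done())"
```

```text
the job is handed in; nothing more can be done
None
```

I turned the cap about 46° with the shut fingertip until its notch was over the pin, then pressed it down until it bottomed with the bar top at 111 mm (fully home). The job was handed in at about 12 s with the arm clear; the hand-in gave no verdict.

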